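# Build the test-sieve stack on its receiving pan

## Robot

A 7-joint arm with a two-finger parallel gripper is mounted at the origin on the work surface. World frame = base frame: x ahead of the robot, y to its left, z up, the work surface at z = 0. Lengths are in m, angles in rad, forces in N, time in s.
With the tool pointing down it reaches from about 0.425 to 0.925 m from the base axis. Payload 6.8 kg.
Tool frame: the origin (TCP) lies at the very end of the fingers, on their centre line; the grasp point (between the pads) lies 19 mm behind it; y points along the fingers, x is the direction in which the jaws open and shut, and the axes are right-handed (so a half turn about y gives the same grasp; the last joint's range is limited). The gripper opens to 85 mm and grips with 20 to 120 N. Pads are 22 mm wide; open, the fingers measure 114 mm over their backs; the gripper's body (76 mm by 85 mm) begins 54 mm behind the grasp point. The pads swing forward as they close: fully open they stand 13 mm farther back than shut.
Start: joints at [-1.297, 0.477, 0.022, 1.555, -0.011, 1.109, -0.083], TCP at [0.251, 0.626, 0.231] pointing down, gripper open.
Joint ranges: [-2.96, 2.96], [-0.34, 2.1], [-1.41, 1.46], [0.24, 2.44], [-1.37, 4.51], [0.17, 1.92], [-2.96, 2.96]. Speed limits (rad/s): [2.39, 2.39, 3.14, 3.14, 3.14, 3.14, 3.14].

## Interface

Orientations are given as a rotation vector (axis times angle).
In Python, from bench import r, imaging gives the robot as it stands.
- The arm moves only by the shell command python3 -m jog 'ROWS' [FORCE]. ROWS is text: rows parted by semicolons, each of 7 numbers parted by spaces: the turn, a rotation vector about the tool's x, y, z in degrees, then the shift along the tool's x, y, z in mm, then the opening, from 0 (shut) to 1 (fully open). A call has exactly 5 rows; each row shifts and turns the commanded pose from where the row before left it, along the tool's axes as they then stand; what a row does not reach is not made up. A row lasts 1/12 s, in which the tool goes at most 41.7 mm and 7.16 degrees, less where a joint would pass 70% of its speed; a pose out of reach is approached as far as the arm can. A call with a gripper value outside its range is refused whole. The fingers move at their own pace and stop on an object; FORCE is the grip in N (left out, the last holds). Time passes only in rows, so rows that do not move let the fingers close, or fill a call up. It gives the time, the measured TCP pose, the force and the opening at its end, in the units of the state.
- r.get_obs(): the state, without advancing time (a new reading comes with each control period).
- imaging.grab_frame(name): name is "scene" or "top" or "wrist"; returns a dict with "color" (480x640x3 uint8, red, green, blue), "z_map" (480x640 float32, m along the optical axis (not along the pixel's ray), 0 where there is no reading), "fx", "fy", "cx", "cy" (pixels), "world_to_cam" (4x4, takes a point from world to camera coordinates); the wrist camera has in their place "hand_eye" (4x4, takes a point from camera to tool coordinates, whose origin is the TCP and whose axes are the tool frame's). Camera axes: x right, y up, looking along -z (the intrinsics and any distortion apply to the point x, -y, -z); pixel columns grow to the right and rows downward; lengths in m; the calibration is good to about 2 mm. A picture is of the moment at which its call begins: read the wrist's pose just before it.
- r.hand_in(): hands the job in, once; it reports no verdict.
The state is a dict: "clock": time; "joints": joint angles; "qvel": joint speeds; "tau": joint torques, N m; "tcp_pos": TCP position; "orientation": TCP orientation; "contact_force": force on the tool from outside, world axes, zero at the start; "moment": the same for the moment, N m; "grip_width": finger opening in m.
Only numpy, scipy, OpenCV 4.12 (cv2) and the standard library are available. Lean on these libraries where they do the work, as an engineer would, in place of code of your own. Each camera call takes 0.05 s, during which the arm holds its last target.

## Task

Stack the loose brass test sieves on the receiving pan that is fixed to the bench: the shallowest one with the finest mesh goes on first, then the medium one, then the deepest one with the coarsest mesh, and finally close the stack with the knobbed lid. Each piece must sit upright and fully home in the rim of the one below before you add the next. Leave the brown dropper bottles that stand among them standing where they are.

Things in the scene. Friction and masses are not known exactly. Their poses are not given: they have to be found in the camera images.
- pan_mouth (a point): receiving pan, fixed to the bench: an upright brass cup of 60 mm outer diameter on a dark round steel foot (116 mm diameter, 10 mm high), no mesh, 40 mm tall in all; its mouth is an open socket 55 mm across and 11 mm deep inside a 2.5 mm rim. This point is the centre of the mouth, level with the rim's top; z is up
- shallow_center (a point): shallow loose sieve, with the finest mesh (14 wires each way): round, brass, 60 mm diameter, 30 mm tall: 22 mm body on an 8 mm spigot (47 mm wide at the foot, tapering out to 52) on which it stands. Top: open socket 55 mm wide, 11 mm deep; rim 2.5 mm, mesh as floor. About 90 g. Point: its centre, 15 mm above the foot; z upright. Seated: spigot in the socket below, body resting on that rim.
- medium_center (a point): medium loose sieve, with a medium mesh (8 wires each way): round, brass, 60 mm diameter, 42 mm tall: 34 mm body on an 8 mm spigot (47 mm wide at the foot, tapering out to 52) on which it stands. Top: open socket 55 mm wide, 11 mm deep; rim 2.5 mm, mesh as floor. About 120 g. Point: its centre, 21 mm above the foot; z upright. Seated: spigot in the socket below, body resting on that rim.
- deep_center (a point): deep loose sieve, with the coarsest mesh (4 wires each way): round, brass, 60 mm diameter, 56 mm tall: 48 mm body on an 8 mm spigot (47 mm wide at the foot, tapering out to 52) on which it stands. Top: open socket 55 mm wide, 11 mm deep; rim 2.5 mm, mesh as floor. About 160 g. Point: its centre, 28 mm above the foot; z upright. Seated: spigot in the socket below, body resting on that rim.
- lid_center (a point): lid, loose: brass disc, 60 mm diameter, 4 mm thick, on an 8 mm spigot like the sieves' (47 to 52 mm), with an upright black knob, 22 mm diameter, 32 mm high; 44 mm tall in all, about 70 g. Point: half-way up, 22 mm above the foot, on the axis; z upright. The knob spans 10 mm below to 22 mm above the point (grip it there, fingertips above the disc). Seated: disc resting on the rim below.
- bottle0: brown glass dropper bottle with white paper band and black cap, 33 mm diameter, 101 mm tall, stands loose among the sieves and is not part of the stack; origin at the centre of its underside, z up; this is the rightmost of the three, seen from the robot
- bottle1: brown glass dropper bottle with white paper band and black cap, 33 mm diameter, 101 mm tall, stands loose among the sieves and is not part of the stack; origin at the centre of its underside, z up; this is the leftmost of the three, seen from the robot
- bottle2: brown glass dropper bottle with white paper band and black cap, 33 mm diameter, 101 mm tall, stands loose among the sieves and is not part of the stack; origin at the centre of its underside, z up; this is the middle one, farthest from the robot

How it is judged:
By the outcome, as a careful person would: the job done as asked, in the order asked, and still so for the second after the job is handed in, with the robot touching nothing.
It also fails if it takes over 128 s, if anything falls off the work surface, if the arm or the gripper's body presses on something with over 40 N, if the wrist force passes 120 N, or if a joint passes its speed limit or range.

## Working session

There is one attempt and no reset: what is moved stays moved. The work goes in short steps, Python scripts to look and compute and a shell command to move; the robot and the scene stay as the last step left them, time stands still between calls to the robot, and variables do not carry over. Pictures are saved under pics/ and viewed, and the job is handed in when it is done.

```bash
ls -la; mkdir -p pics; python3 - <<'E'
from bench import r, imaging
import cv2, numpy as np
print(r.get_obs())
for n in ("scene","top","wrist"):
    f=imaging.grab_frame(n)
    cv2.imwrite(f"pics/{n}0.png",f["color"][:,:,::-1])
    print(n,{k:(np.round(v,4).tolist()) for k,v in f.items() if k not in("color","z_map")}, (f["z_map"]>0).mean())
E
```

```text
total 12
drwxr-xr-x  3 agent agent 4096 Dec  6 22:46 .
drwxr-xr-x 23 root  root  4096 Dec  6 22:46 ..
drwxr-xr-x  2 agent agent 4096 Dec  6 22:46 pics
{'clock': 0.0, 'joints': array([-1.29709669,  0.4777704 ,  0.02232324,  1.55644019, -0.01151169,
        1.10931584, -0.08308664]), 'qvel': array([ 0.00051619, -0.0012445 ,  0.00139207,  0.0001492 , -0.00078693,
        0.00172509, -0.00041697]), 'tau': array([-2.60594325e-04, -5.96446037e+01,  1.60759952e+00, -2.81199521e+01,
        1.23494709e-02,  9.28577268e-03, -2.28773007e-05]), 'tcp_pos': array([0.25127968, 0.62584805, 0.23035007]), 'orientation': array([-1.36709162, -0.92252777,  0.92488359]), 'contact_force': array([0.25662146, 0.39292325, 0.14993054]), 'moment': array([-0.01602864,  0.03080609, -0.03403073]), 'grip_width': 0.08543585800028963}
scene {'fx': 504.8876, 'fy': 504.8876, 'cx': 313.8069, 'cy': 230.0355, 'world_to_cam': [[0.2957, 0.9551, -0.0157, -0.1588], [-0.7138, 0.2319, 0.6609, 0.3096], [0.6349, -0.1842, 0.7503, -1.3433], [0.0, 0.0, 0.0, 1.0]]} 0.9962630208333333
top {'fx': 458.8069, 'fy': 458.8069, 'cx': 318.6398, 'cy': 231.4673, 'world_to_cam': [[-0.0238, -0.9997, 0.0018, 0.0201], [0.9819, -0.023, 0.1883, -0.5274], [-0.1882, 0.0062, 0.9821, -0.8696], [0.0, 0.0, 0.0, 1.0]]} 0.9961458333333333
wrist {'fx': 414.0012, 'fy': 414.0012, 'cx': 323.6486, 'cy': 242.6822, 'hand_eye': [[1.0, 0.0003, 0.0003, 0.0002], [0.0002, 0.276, -0.9611, -0.1432], [-0.0003, 0.9611, 0.276, 0.0696], [0.0, 0.0, 0.0, 1.0]]} 0.9960611979166667
```

View pics/scene0.png

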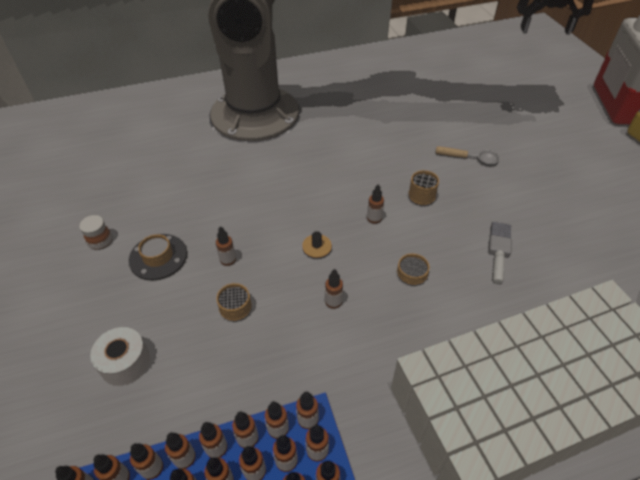

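View pics/top0.png

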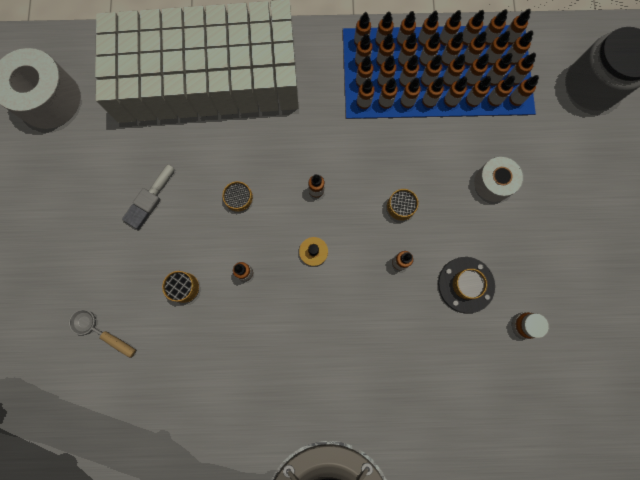

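View pics/wrist0.png

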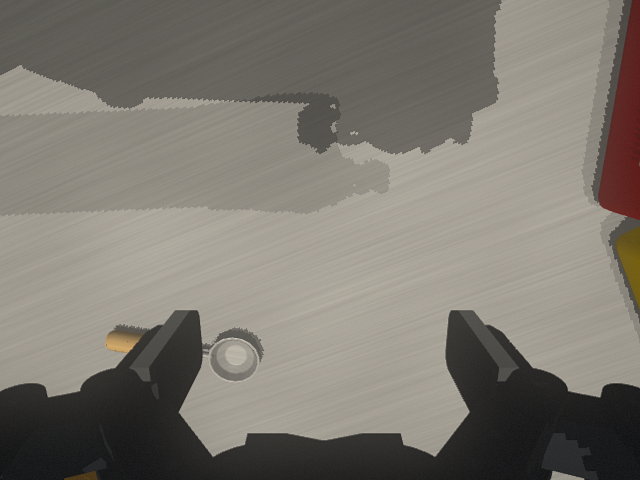

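Top view: the deep (coarse) sieve is at (180,287), shallow (fine) at (237,195), medium at (403,204), lid at (314,251) and pan at (470,284). The bottles are at (316,185), (242,270) and (403,260). Next I measure them.

```bash
cat > h.py <<'E'
import numpy as np, cv2
from scipy.spatial.transform import Rotation as R
from scipy.optimize import least_squares
from bench import r, imaging
def cloud(f, C2W=None):
    if C2W is None: C2W=np.linalg.inv(f["world_to_cam"])
    z=f["z_map"]; v,u=np.mgrid[:480,:640]
    P=np.stack([(u-f["cx"])/f["fx"]*z,-(v-f["cy"])/f["fy"]*z,-z,np.ones_like(z)],-1)
    W=(P@C2W.T)[...,:3]; W[z==0]=np.nan
    return W
def wrist():
    o=r.get_obs(); f=imaging.grab_frame("wrist")
    T=np.eye(4); T[:3,:3]=R.from_rotvec(o["orientation"]).as_matrix(); T[:3,3]=o["tcp_pos"]
    return o,f,T@f["hand_eye"]
def project(f,p,C2W=None):
    M=f["world_to_cam"] if C2W is None else np.linalg.inv(C2W)
    c=M@np.append(p,1); return np.array([f["fx"]*c[0]/-c[2]+f["cx"], f["fy"]*-c[1]/-c[2]+f["cy"]])
def ray(f,u,v,h,C2W=None):
    if C2W is None: C2W=np.linalg.inv(f["world_to_cam"])
    d=C2W[:3,:3]@np.array([(u-f["cx"])/f["fx"],-(v-f["cy"])/f["fy"],-1]); o=C2W[:3,3]
    return o+d*(h-o[2])/d[2]
def circ(xy,rad=None):
    c0=(xy.max(0)+xy.min(0))/2
    s=least_squares(lambda p:np.hypot(*(xy-p[:2]).T)-(p[2] if rad is None else rad),[*c0,.03],loss="soft_l1",f_scale=.001).x
    return s
E
python3 - <<'E'
from h import *
for n,pix in (("top",dict(deep=(180,287),shallow=(237,195),medium=(403,204),lid=(314,251),pan=(470,284),b0=(403,260),b1=(242,270),b2=(316,185))),
 ("scene",dict(deep=(424,187),shallow=(413,269),medium=(234,302),lid=(317,243),pan=(157,253),b0=(226,245),b1=(376,203),b2=(334,288)))):
    f=imaging.grab_frame(n); W=cloud(f)
    tab=W[...,2]; print(n,"table z median",np.nanmedian(tab))
    for k,(u,v) in pix.items():
        w=W[v-30:v+31,u-30:u+31].reshape(-1,3)
        z=w[:,2]; z0={"deep":.056,"shallow":.030,"medium":.042,"lid":.012,"pan":.040}.get(k)
        zz=z[z>.008]
        if z0 is None: s=w[(z>.06)]; print(k,"top",np.round(np.percentile(zz,99),4),np.round((s.max(0)+s.min(0))/2,4)[:2],len(s)); continue
        s=w[abs(z-z0)<.004]
        if k=="pan": s=s[np.hypot(*(s[:,:2]-np.median(s[:,:2],0)).T)<.04]
        mm=(s.max(0)+s.min(0))/2
        h=cv2.minEnclosingCircle(s[:,:2].astype(np.float32)*1000)
        print(k,"pct",np.round(np.percentile(zz,[50,90,99]),4),"n",len(s),"mid",np.round(mm,4),"enc",np.round(h[0],1),round(h[1],1))
E
```

```text
top table z median 0.0024783226127129687
deep pct [0.0486 0.0573 0.0606] n 161 mid [0.4252 0.2854 0.056 ] enc [425.6 285.6] 30.6
shallow pct [0.023  0.0315 0.0341] n 154 mid [0.6132 0.1772 0.0299] enc [612.8 176.6] 30.4
medium pct [0.0343 0.0428 0.0459] n 141 mid [ 0.5853 -0.1671  0.042 ] enc [ 585.6 -167.2] 30.4
lid pct [0.0143 0.0447 0.0485] n 487 mid [0.4983 0.0195 0.012 ] enc [501.8  14.4] 39.0
pan pct [0.0128 0.033  0.0429] n 152 mid [ 0.4175 -0.2922  0.04  ] enc [ 418.2 -292.1] 30.2
b0 top 0.1027 [ 0.4676 -0.1589] 206
b1 top 0.1027 [0.4529 0.1608] 217
b2 top 0.1025 [0.6243 0.0116] 194
scene table z median 0.000380415535251144
deep pct [0.0453 0.0539 0.0573] n 125 mid [0.4258 0.2832 0.0557] enc [425.7 283.2] 31.8
shallow pct [0.0207 0.0292 0.0319] n 161 mid [0.6132 0.1753 0.0295] enc [612.9 175.3] 31.0
medium pct [0.0322 0.0404 0.0433] n 175 mid [ 0.586  -0.1684  0.0417] enc [ 586.1 -168.2] 30.5
lid pct [0.0128 0.0438 0.0995] n 412 mid [0.4958 0.0184 0.0119] enc [494.6  17.6] 30.6
pan pct [0.0119 0.0341 0.0407] n 156 mid [ 0.4185 -0.2939  0.0395] enc [ 418.5 -294.9] 30.9
b0 top 0.099 [ 0.4718 -0.1606] 226
b1 top 0.0997 [0.4558 0.1603] 205
b2 top 0.0995 [0.6289 0.009 ] 259
```

```bash
cat >> h.py <<'E'
def go(target, zdeg=None, o=None):
    """print remaining tool-frame shift in mm to world target TCP; tool axes; tilt from down; jaw yaw"""
    o=o or r.get_obs(); M=R.from_rotvec(o["orientation"]).as_matrix()
    print("clk %.2f tcp %s grip %.1f F %s"%(o["clock"],np.round(o["tcp_pos"]*1000,1),o["grip_width"]*1000,np.round(o["contact_force"],1)))
    # yaw of jaw axis and tool rotation to reach straight down with yaw zdeg
    yaw=np.degrees(np.arctan2(M[1,0],M[0,0])); 
    zd=yaw if zdeg is None else zdeg
    a=np.radians(zd); X=np.array([np.cos(a),np.sin(a),0]); Y=np.array([0,0,-1.]); D=np.stack([X,Y,np.cross(X,Y)],1)
    print(" jaw yaw %.2f; turn rotvec(tool) deg %s"%(yaw,np.round(np.degrees(R.from_matrix(M.T@D).as_rotvec()),2)))
    d=(np.array(target)-o["tcp_pos"])*1000
    print(" shift in present tool axes",np.round(M.T@d,1)," in final axes",np.round(D.T@d,1), "tool z world", np.round(M[:,2],2))
E
python3 - <<'E'
from h import *
go([.613,.176,.2]); go([.613,.176,.2],-90);go([.613,.176,.2],-60)
E
```

```text
clk 0.25 tcp [251.4 626.2 230.8] grip 85.5 F [0.3 0.2 0.2]
 jaw yaw 68.12; turn rotvec(tool) deg [ 0.    0.   -0.05]
 shift in present tool axes [-283.    31.1 -503.3]  in final axes [-283.    30.8 -503.3] tool z world [-0.93  0.37 -0.  ]
clk 0.25 tcp [251.4 626.2 230.8] grip 85.5 F [0.3 0.2 0.2]
 jaw yaw 68.12; turn rotvec(tool) deg [ 7.0000e-02  1.5812e+02 -1.0000e-02]
 shift in present tool axes [-283.    31.1 -503.3]  in final axes [450.2  30.8 361.6] tool z world [-0.93  0.37 -0.  ]
clk 0.25 tcp [251.4 626.2 230.8] grip 85.5 F [0.3 0.2 0.2]
 jaw yaw 68.12; turn rotvec(tool) deg [ 5.0000e-02  1.2812e+02 -2.0000e-02]
 shift in present tool axes [-283.    31.1 -503.3]  in final axes [570.7  30.8  88.1] tool z world [-0.93  0.37 -0.  ]
```

```bash
python3 -m jog '0 6.8 0 0 0 -36 1; 0 6.8 0 0 0 -36 1; 0 6.8 0 0 0 -36 1; 0 6.8 0 0 0 -36 1; 0 6.8 0 0 0 -36 1' 40; python3 -m jog '0 6.8 0 0 0 -36 1; 0 6.8 0 0 0 -36 1; 0 6.8 0 0 0 -36 1; 0 6.8 0 0 0 -36 1; 0 6.8 0 0 0 -36 1'; python3 -c "
from h import *
go([.613,.106,.18],0)"
```

```text
clock: 0.67
tcp_pos: [0.3977, 0.5225, 0.2311]
orientation: [-1.521, -0.462, 0.461]
contact_force: [-0.2, -1.1, 0.7]
grip_width: 0.0852
clock: 1.08
tcp_pos: [0.4593, 0.3553, 0.2312]
orientation: [-1.571, 0.003, -0.004]
contact_force: [0.4, -1.1, 0.7]
grip_width: 0.0848
clk 1.08 tcp [459.3 355.3 231.2] grip 84.8 F [ 0.4 -1.1  0.7]
 jaw yaw -0.27; turn rotvec(tool) deg [-0.   -0.27  0.04]
 shift in present tool axes [ 154.8   51.3 -248.6]  in final axes [ 153.7   51.2 -249.3] tool z world [0. 1. 0.]
```

```bash
python3 -m jog '0 0 0 26 8 -31 1; 0 0 0 26 8 -31 1; 0 0 0 26 8 -31 1; 0 0 0 26 8 -30 1; 0 0 0 25 8 -30 1'; python3 -m jog '0 0 0 25 10 -26 1; 0 0 0 0 0 0 1; 0 0 0 0 0 0 1; 0 0 0 0 0 0 1; 0 0 0 0 0 0 1';  cat > look.py <<'E'
from h import *
import sys
def look(name, guess, ztop, save=True, R0=.03, band=.005):
    o,f,C=wrist(); W=cloud(f,C)
    d=np.hypot(W[...,0]-guess[0],W[...,1]-guess[1])
    m=(abs(W[...,2]-ztop)<band)&(d<.05)
    if save: cv2.imwrite(f"pics/{name}.png",f["color"][:,:,::-1])
    s=W[m]; 
    if len(s)<20: print("few",len(s)); return
    e=cv2.minEnclosingCircle(s[:,:2].astype(np.float32)*1000)
    # pixel-based: outer contour of mask -> rays on plane ztop
    ct=max(cv2.findContours(m.astype(np.uint8),cv2.RETR_EXTERNAL,cv2.CHAIN_APPROX_NONE)[0],key=cv2.contourArea)[:,0]
    p=np.array([ray(f,u,v,ztop,C)[:2] for u,v in ct]); c=circ(p); c2=circ(p,R0)
    pc=project(f,[c[0],c[1],ztop],C)
    print(name,"n",len(s),"zmed %.4f"%np.median(s[:,2]),"mid",np.round((s.max(0)+s.min(0))[:2]*500,1),"enc",np.round(e[0],1),round(e[1],1),"circ",np.round(c*1000,1),"circR",np.round(c2[:2]*1000,1),"px",pc.round())
E
python3 - <<'E'
from look import *
look("w_sh",(.613,.176),.030); go([.613,.176,.004],0)
E
```

```text
clock: 1.5
tcp_pos: [0.5886, 0.2029, 0.1911]
orientation: [-1.57, -0.002, 0.002]
contact_force: [-0.5, -0.0, -0.1]
grip_width: 0.0854
clock: 1.92
tcp_pos: [0.6119, 0.1803, 0.1814]
orientation: [-1.57, -0.003, 0.004]
contact_force: [-1.1, 0.3, -1.0]
grip_width: 0.0853
w_sh n 1036 zmed 0.0301 mid [612.7 175.5] enc [612.7 175.5] 30.0 circ [612.8 175.8  29.5] circR [612.8 175.8] px [324. 230.]
clk 1.97 tcp [611.9 180.5 181.5] grip 85.3 F [-0.  -0.2  0. ]
 jaw yaw 0.28; turn rotvec(tool) deg [-0.06  0.28 -0.01]
 shift in present tool axes [  1.2 177.5  -4.7]  in final axes [  1.1 177.5  -4.5] tool z world [-0.  1.  0.]
```

View pics/w_sh.png

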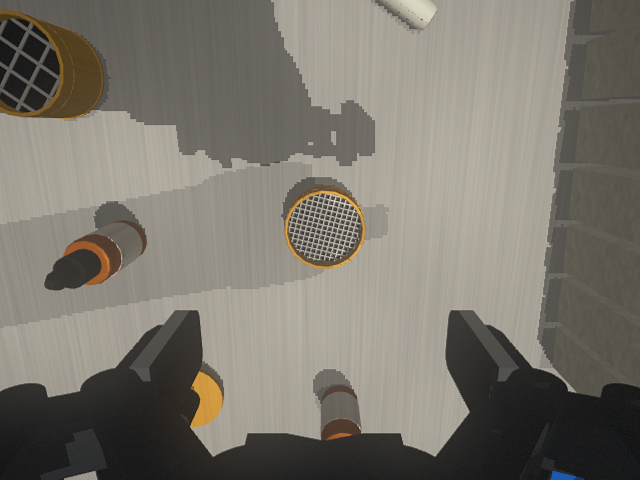

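```bash
python3 -m jog '0 0.3 0 1 32 -4.7 1; 0 0 0 0 36 0 1; 0 0 0 0 36 0 1; 0 0 0 0 36 0 1; 0 0 0 0 20 0 1'; python3 -m jog '0 0 0 0 10 0 1; 0 0 0 0 8 0 1; 0 0 0 0 0 0 1; 0 0 0 0 0 0 1; 0 0 0 0 0 0 1'; python3 -c "
from h import *
go([.6128,.1757,.003],0)"
```

```text
clock: 2.38
tcp_pos: [0.6108, 0.1753, 0.0179]
orientation: [-1.571, 0.003, 0.003]
contact_force: [-2.1, -1.1, 0.3]
grip_width: 0.0859
clock: 2.8
tcp_pos: [0.6149, 0.1744, 0.0051]
orientation: [-1.57, 0.0, -0.004]
contact_force: [-0.1, 0.0, -0.2]
grip_width: 0.0849
clk 2.80 tcp [614.9 174.4   5.1] grip 84.9 F [-0.1  0.  -0.2]
 jaw yaw -0.16; turn rotvec(tool) deg [-0.06 -0.16  0.16]
 shift in present tool axes [-2.1  2.1  1.3]  in final axes [-2.1  2.1  1.3] tool z world [0. 1. 0.]
```

```bash
python3 -m jog '0 0 0 -1 2 1 1; 0 0 0 0 0 0 1; 0 0 0 0 0 0 0; 0 0 0 0 0 0 0; 0 0 0 0 0 0 0' 40;python3 -m jog '0 0 0 0 0 0 0; 0 0 0 0 0 0 0; 0 0 0 0 0 0 0; 0 0 0 0 0 0 0; 0 0 0 0 0 0 0' ; python3 -c "
from h import *
go([.6128,.1757,.2],0)"
```

```text
clock: 3.22
tcp_pos: [0.6129, 0.1749, 0.0019]
orientation: [-1.57, 0.002, -0.003]
contact_force: [-1.1, -0.3, 2.3]
grip_width: 0.0583
clock: 3.63
tcp_pos: [0.6129, 0.1749, 0.0019]
orientation: [-1.57, 0.002, -0.003]
contact_force: [-1.3, 0.4, 5.5]
grip_width: 0.0587
clk 3.63 tcp [612.9 174.9   1.9] grip 58.7 F [-1.3  0.4  5.5]
 jaw yaw -0.18; turn rotvec(tool) deg [-0.02 -0.18  0.02]
 shift in present tool axes [  -0.  -198.1    0.9]  in final axes [-1.000e-01 -1.981e+02  8.000e-01] tool z world [0. 1. 0.]
```

```bash
python3 -m jog '0 0 0 0 -15 0 0; 0 0 0 0 -35 0 0; 0 0 0 0 -40 0 0; 0 0 0 0 -40 0 0; 0 0 0 0 -40 0 0';  python3 -m jog '0 0 0 -15 0 -37 0; 0 0 0 -15 0 -37 0; 0 0 0 -15 0 -37 0; 0 0 0 -15 0 -37 0; 0 0 0 -15 0 -37 0';python3 -m jog '0 0 0 -15 0 -37 0; 0 0 0 -15 0 -37 0; 0 0 0 -15 0 -37 0; 0 0 0 -15 0 -37 0; 0 0 0 -15 0 -37 0';  python3 - <<'E'
from look import *
go([.4182,-.2930,.16],0)
o,f,C=wrist();cv2.imwrite("pics/carry1.png",f["color"][:,:,::-1])
E
```

```text
clock: 4.05
tcp_pos: [0.6122, 0.1744, 0.1737]
orientation: [-1.571, 0.003, -0.003]
contact_force: [1.6, 0.7, -1.2]
grip_width: 0.0583
clock: 4.47
tcp_pos: [0.536, -0.0116, 0.1722]
orientation: [-1.57, 0.002, -0.003]
contact_force: [0.9, -0.9, -0.2]
grip_width: 0.0585
clock: 4.88
tcp_pos: [0.4603, -0.1963, 0.1721]
orientation: [-1.57, 0.002, -0.003]
contact_force: [-0.0, 0.1, -0.9]
grip_width: 0.0583
clk 4.88 tcp [ 460.3 -196.3  172.1] grip 58.3 F [-0.   0.1 -0.9]
 jaw yaw -0.19; turn rotvec(tool) deg [-0.02 -0.19  0.06]
 shift in present tool axes [-41.8  12.  -96.8]  in final axes [-42.1  12.1 -96.7] tool z world [0. 1. 0.]
```

View pics/carry1.png

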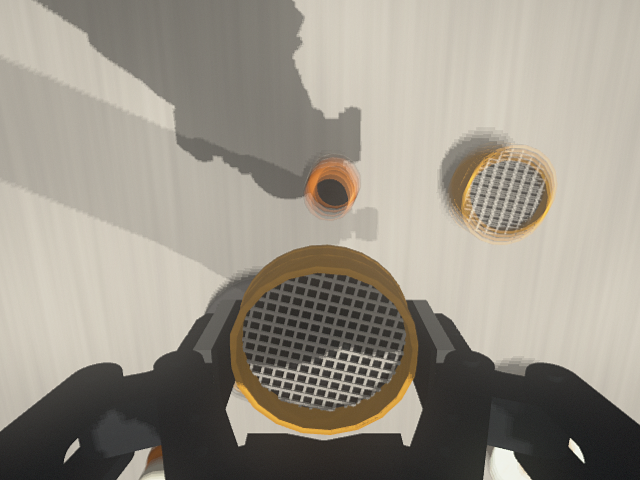

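```bash
python3 -m jog '0 0 0 -9 0 -36 0; 0 0 0 -9 0 -36 0; 0 0 0 -8 0 -36 0; 0 0 0 -8 0 -36 0; 0 0 0 -8 0 -33 0';python3 -m jog '0 0 0 0 0 0 0; 0 0 0 0 0 0 0; 0 0 0 0 0 0 0; 0 0 0 0 0 0 0; 0 0 0 0 0 0 0';  python3 - <<'E'
from look import *
o=r.get_obs(); go([.4182,-.2930,.16],0)
look("pan1",(.418,-.293),.040)
# held sieve rim: highest points near TCP
o,f,C=wrist(); W=cloud(f,C); d=np.hypot(W[...,0]-o["tcp_pos"][0],W[...,1]-o["tcp_pos"][1])
hsv=cv2.cvtColor(f["color"],cv2.COLOR_RGB2HSV)
m=(hsv[...,1]>110)&(hsv[...,0]<30)&(d<.045)&(abs(W[...,2]-o["tcp_pos"][2])<.06)
s=W[m]; zt=np.percentile(s[:,2],95); print("rim z",zt,"rel tcp",zt-o["tcp_pos"][2])
k=m&(abs(W[...,2]-zt)<.004); s=W[k]
e=cv2.minEnclosingCircle(s[:,:2].astype(np.float32)*1000); print("held",e, "tcp",o["tcp_pos"]*1000, len(s))
# tilt: plane through rim
A=np.c_[s[:,:2]-s[:,:2].mean(0),np.ones(len(s))]; print("plane",np.linalg.lstsq(A,s[:,2],rcond=None)[0])
E
```

```text
clock: 5.35
tcp_pos: [0.4182, -0.3735, 0.1721]
orientation: [-1.571, 0.002, -0.004]
contact_force: [0.6, 0.4, -0.7]
grip_width: 0.059
clock: 5.77
tcp_pos: [0.4198, -0.3699, 0.1713]
orientation: [-1.57, 0.0, -0.001]
contact_force: [0.1, 0.2, -0.2]
grip_width: 0.0585
clk 5.77 tcp [ 419.8 -369.9  171.3] grip 58.5 F [ 0.1  0.2 -0.2]
 jaw yaw -0.03; turn rotvec(tool) deg [-0.05 -0.03  0.01]
 shift in present tool axes [-1.6 11.4 76.9]  in final axes [-1.6 11.3 76.9] tool z world [0. 1. 0.]
pan1 n 1335 zmed 0.0402 mid [ 418.1 -294.4] enc [ 417.9 -294.5] 29.9 circ [ 417.9 -294.5   29.4] circR [ 417.9 -294.5] px [320. 115.]
rim z 0.20045392884891997 rel tcp 0.029137042173459887
held ((420.81341552734375, -369.6360168457031), 30.50107192993164) tcp [ 419.74024306 -370.03700744  171.31688668] 5598
plane [0.00056264 0.00990572 0.19924953]
```

View pics/pan1.png

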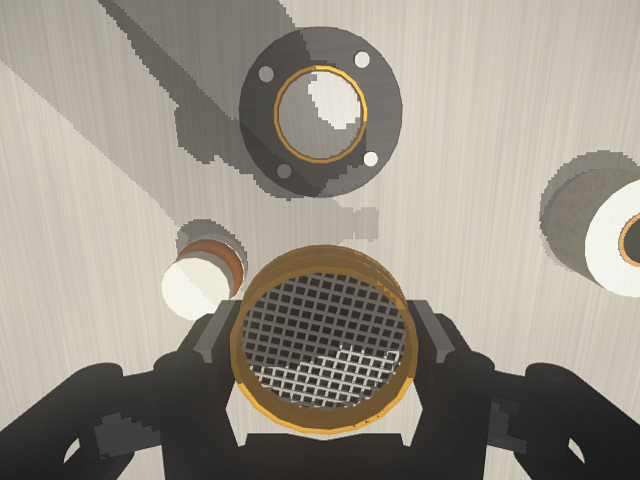

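```bash
python3 -m jog '0 0 0 -1.5 0 25 0; 0 0 0 -1.5 0 30 0; 0 0 0 0 10 20 0; 0 0 0 0 30 0 0; 0 0 0 0 30 0 0';python3 -m jog '0 0 0 0 30 0 0; 0 0 0 0 12 0 0; 0 0 0 0 0 0 0; 0 0 0 0 0 0 0; 0 0 0 0 0 0 0';  python3 - <<'E'
from look import *
go([.4168,-.2949,.0328],0)
E
```

```text
clock: 6.28
tcp_pos: [0.4182, -0.2947, 0.1017]
orientation: [-1.571, -0.004, -0.002]
contact_force: [-0.8, -0.5, -0.5]
grip_width: 0.0582
clock: 6.7
tcp_pos: [0.4172, -0.2973, 0.0607]
orientation: [-1.572, 0.001, -0.004]
contact_force: [0.7, -0.3, -1.3]
grip_width: 0.0584
clk 6.70 tcp [ 417.2 -297.3   60.7] grip 58.4 F [ 0.7 -0.3 -1.3]
 jaw yaw -0.19; turn rotvec(tool) deg [ 0.06 -0.19  0.11]
 shift in present tool axes [-0.4 27.9  2.4]  in final axes [-0.4 27.9  2.4] tool z world [ 0.  1. -0.]
```

```bash
python3 -m jog '0 0 0 0 6 2.2 0; 0 0 0 0 6 0 0; 0 0 0 0 3 0 0; 0 0 0 0 0 0 0; 0 0 0 0 0 0 0'; python3 -m jog '0 0 0 0 3 0 0; 0 0 0 0 3 0 0; 0 0 0 0 2 0 0; 0 0 0 0 1 0 0; 0 0 0 0 0 0 0'; python3 - <<'E'
from look import *
go([.4168,-.2949,.0328],0)
E
```

```text
clock: 7.12
tcp_pos: [0.4161, -0.2943, 0.0442]
orientation: [-1.571, 0.003, -0.002]
contact_force: [-0.6, -0.0, 0.2]
grip_width: 0.0586
clock: 7.53
tcp_pos: [0.4162, -0.2944, 0.0354]
orientation: [-1.57, 0.003, -0.002]
contact_force: [-0.9, 0.3, 2.7]
grip_width: 0.0583
clk 7.53 tcp [ 416.2 -294.4   35.4] grip 58.3 F [-0.9  0.3  2.7]
 jaw yaw -0.18; turn rotvec(tool) deg [-0.02 -0.18 -0.  ]
 shift in present tool axes [ 0.6  2.6 -0.5]  in final axes [ 0.6  2.6 -0.5] tool z world [0. 1. 0.]
```

```bash
python3 -m jog '0 0 0 0.5 1 0 0; 0 0 0 0 1 0 0; 0 0 0 0 1 0 0; 0 0 0 0 0 0 0; 0 0 0 0 0 0 0'; python3 - <<'E'
from look import *
go([.4168,-.2949,.0328],0)
E
```

```text
clock: 7.95
tcp_pos: [0.4167, -0.2946, 0.0339]
orientation: [-1.57, 0.002, -0.004]
contact_force: [-6.2, 5.6, 24.3]
grip_width: 0.0585
clk 7.95 tcp [ 416.7 -294.6   33.9] grip 58.5 F [-6.2  5.6 24.3]
 jaw yaw -0.22; turn rotvec(tool) deg [-0.06 -0.22  0.07]
 shift in present tool axes [ 0.1  1.1 -0.3]  in final axes [ 0.1  1.1 -0.3] tool z world [0. 1. 0.]
```

```bash
python3 -m jog '0 0 0 0 0 0 1; 0 0 0 0 0 0 1; 0 0 0 0 0 0 1; 0 0 0 0 0 0 1; 0 0 0 0 0 0 1'; python3 -m jog '0 0 0 0 -25 0 1; 0 0 0 0 -35 0 1; 0 0 0 0 -40 0 1; 0 0 0 0 -35 0 1; 0 0 0 0 0 0 1'; python3 -m jog '0 0 0 0 0 0 1; 0 0 0 0 0 0 1; 0 0 0 0 0 0 1; 0 0 0 0 0 0 1; 0 0 0 0 0 0 1'; python3 - <<'E'
from look import *
go([.585,-.1677,.18],0)
look("st1",(.418,-.294),.062)
E
```

```text
clock: 8.37
tcp_pos: [0.4166, -0.2943, 0.0321]
orientation: [-1.571, 0.003, -0.002]
contact_force: [0.1, -0.1, 0.4]
grip_width: 0.0854
clock: 8.78
tcp_pos: [0.4197, -0.2969, 0.1732]
orientation: [-1.575, -0.004, -0.01]
contact_force: [0.4, -0.9, -0.1]
grip_width: 0.0855
clock: 9.2
tcp_pos: [0.416, -0.294, 0.1662]
orientation: [-1.57, 0.004, -0.001]
contact_force: [0.2, 0.3, -0.6]
grip_width: 0.0857
clk 9.20 tcp [ 416.  -294.   166.2] grip 85.7 F [ 0.2  0.3 -0.6]
 jaw yaw -0.19; turn rotvec(tool) deg [-0.04 -0.19 -0.13]
 shift in present tool axes [168.6 -14.1 126.9]  in final axes [169.  -13.8 126.3] tool z world [0. 1. 0.]
st1 n 1471 zmed 0.0621 mid [ 417.3 -294.2] enc [ 417.4 -294.2] 30.0 circ [ 417.1 -293.9   29.6] circR [ 417.1 -293.9] px [325. 241.]
```

View pics/st1.png

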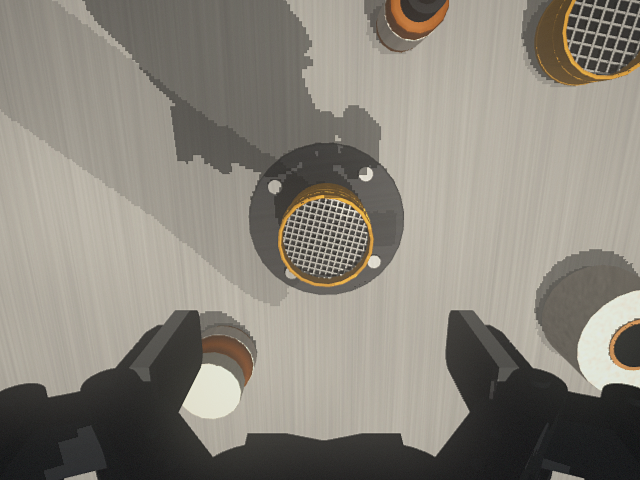

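Shallow is seated: rim at z = 62.1 mm, centred at px (325,241). The medium sieve is next.

```bash
python3 -m jog '0 0 0 34 -3 25 1; 0 0 0 34 -3 25 1; 0 0 0 34 -3 25 1; 0 0 0 34 -3 25 1; 0 0 0 33 0 26 1'; python3 -m jog '0 0 0 0 0 0 1; 0 0 0 0 0 0 1; 0 0 0 0 0 0 1; 0 0 0 0 0 0 1; 0 0 0 0 0 0 1'; python3 - <<'E'
from look import *
look("w_med",(.5855,-.1677),.042)
go([.5855,-.1677,.008],0)
E
```

```text
clock: 9.67
tcp_pos: [0.5853, -0.1695, 0.1792]
orientation: [-1.571, 0.003, -0.003]
contact_force: [-0.0, -0.6, 0.0]
grip_width: 0.0854
clock: 10.08
tcp_pos: [0.5825, -0.1721, 0.179]
orientation: [-1.571, 0.005, -0.004]
contact_force: [0.3, -0.1, 0.2]
grip_width: 0.0857
w_med n 1139 zmed 0.0422 mid [ 585.5 -168.5] enc [ 585.4 -168.7] 29.9 circ [ 585.4 -168.5   29.5] circR [ 585.4 -168.5] px [327. 223.]
clk 10.13 tcp [ 582.7 -172.   179.1] grip 85.3 F [ 0.  -0.1  0.8]
 jaw yaw -0.32; turn rotvec(tool) deg [ 0.   -0.32 -0.02]
 shift in present tool axes [  2.9 171.1   4.3]  in final axes [  2.8 171.1   4.3] tool z world [ 0.01  1.   -0.  ]
```

View pics/w_med.png

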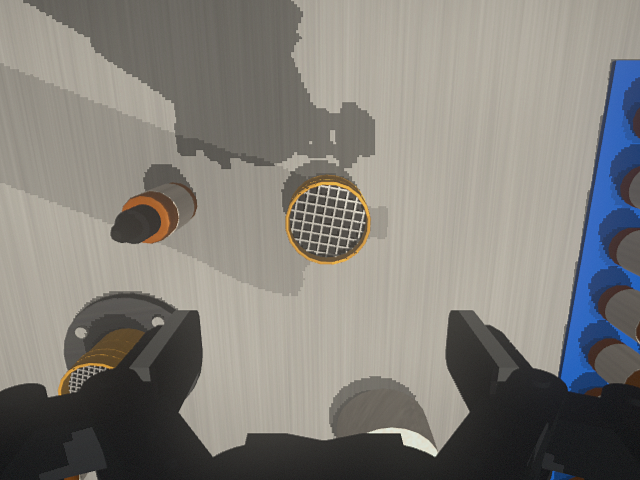

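```bash
python3 -m jog '0 -0.3 0 2.7 32 3.5 1; 0 0 0 0 36 0 1; 0 0 0 0 36 0 1; 0 0 0 0 36 0 1; 0 0 0 0 18 0 1'; python3 -m jog '0 0 0 0 8 0 1; 0 0 0 0 4 0 1; 0 0 0 0 0 0 1; 0 0 0 0 0 0 1; 0 0 0 0 0 0 1'; python3 -c "
from h import *
go([.5854,-.1685,.008],0)"
```

```text
clock: 10.55
tcp_pos: [0.5836, -0.167, 0.0174]
orientation: [-1.57, 0.003, 0.005]
contact_force: [-0.5, 0.7, -0.4]
grip_width: 0.0858
clock: 10.97
tcp_pos: [0.5877, -0.1676, 0.0108]
orientation: [-1.571, -0.004, -0.001]
contact_force: [-0.6, -1.3, 0.0]
grip_width: 0.0854
clk 10.97 tcp [ 587.7 -167.6   10.8] grip 85.4 F [-0.6 -1.3  0. ]
 jaw yaw 0.11; turn rotvec(tool) deg [0.03 0.11 0.17]
 shift in present tool axes [-2.3  2.8 -0.9]  in final axes [-2.3  2.8 -0.9] tool z world [-0.  1. -0.]
```

```bash
python3 -m jog '0 0 0 -1.5 2 -0.9 1; 0 0 0 0 0 0 1; 0 0 0 0 0 0 0; 0 0 0 0 0 0 0; 0 0 0 0 0 0 0' 40;python3 -m jog '0 0 0 0 0 0 0; 0 0 0 0 0 0 0; 0 0 0 0 0 0 0; 0 0 0 0 0 0 0; 0 0 0 0 0 0 0' ; python3 -c "
from h import *
go([.418,-.374,.2],0)"
```

```text
clock: 11.38
tcp_pos: [0.5852, -0.168, 0.0077]
orientation: [-1.571, -0.002, 0.001]
contact_force: [-0.9, 1.3, 2.5]
grip_width: 0.0594
clock: 11.8
tcp_pos: [0.5852, -0.168, 0.0077]
orientation: [-1.571, -0.002, 0.001]
contact_force: [-1.5, 1.3, 5.0]
grip_width: 0.0592
clk 11.80 tcp [ 585.2 -168.     7.7] grip 59.2 F [-1.5  1.3  5. ]
 jaw yaw 0.12; turn rotvec(tool) deg [-0.01  0.12  0.03]
 shift in present tool axes [-167.5 -192.4 -205.6]  in final axes [-167.2 -192.3 -206. ] tool z world [-0.  1.  0.]
```

```bash
python3 -m jog '0 0 0 0 -15 0 0; 0 0 0 0 -35 0 0; 0 0 0 0 -40 0 0; 0 0 0 0 -40 0 0; 0 0 0 0 -40 0 0';  python3 -m jog '0 0 0 -28 -4 -34 0; 0 0 0 -28 -4 -34 0; 0 0 0 -28 -4 -34 0; 0 0 0 -28 -4 -34 0; 0 0 0 -28 -4 -34 0';python3 -m jog '0 0 0 -27 0 -34 0; 0 0 0 0 0 0 0; 0 0 0 0 0 0 0; 0 0 0 0 0 0 0; 0 0 0 0 0 0 0';cat >> look.py <<'E'
def held(name,tgt,ztgt,h):
    o,f,C=wrist(); W=cloud(f,C); d=np.hypot(W[...,0]-o["tcp_pos"][0],W[...,1]-o["tcp_pos"][1])
    cv2.imwrite(f"pics/{name}.png",f["color"][:,:,::-1])
    hsv=cv2.cvtColor(f["color"],cv2.COLOR_RGB2HSV)
    m=(hsv[...,1]>110)&(hsv[...,0]<30)&(d<.045)&(abs(W[...,2]-o["tcp_pos"][2])<.07)
    zt=np.percentile(W[m][:,2],95); s=W[m&(abs(W[...,2]-zt)<.004)]
    e=np.array(cv2.minEnclosingCircle(s[:,:2].astype(np.float32)*1000)[0])
    A=np.c_[s[:,:2]-s[:,:2].mean(0),np.ones(len(s))]; p=np.linalg.lstsq(A,s[:,2],rcond=None)[0]
    t=o["tcp_pos"]*1000
    print("held axis-tcp",np.round(e-t[:2],1),"rim-tcp z %.1f"%(zt*1000-t[2]),"slope",np.round(p[:2],3),"foot-tcp z %.1f"%(zt*1000-h-t[2]))
    print("TCP goal for seating: xy",np.round(np.array(tgt)-(e-t[:2]),1),"z %.1f"%(ztgt-8-(zt*1000-h-t[2])))
E
python3 - <<'E'
from look import *
look("st1b",(.4173,-.2941),.062)
held("h2",(417.3,-294.1),62,42)
go([.4173,-.2941,.1],0)
E
```

```text
clock: 12.22
tcp_pos: [0.5843, -0.1679, 0.1785]
orientation: [-1.571, -0.001, 0.002]
contact_force: [0.9, 0.7, -0.7]
grip_width: 0.0593
clock: 12.63
tcp_pos: [0.4518, -0.3294, 0.1961]
orientation: [-1.571, -0.002, 0.002]
contact_force: [1.2, -0.7, -0.7]
grip_width: 0.0591
clock: 13.05
tcp_pos: [0.4286, -0.3597, 0.1956]
orientation: [-1.57, -0.003, 0.004]
contact_force: [0.3, 0.2, -1.5]
grip_width: 0.0591
st1b n 1275 zmed 0.0622 mid [ 417.  -294.1] enc [ 417.1 -294.3] 29.9 circ [ 417.1 -294.3   29.4] circR [ 417.1 -294.3] px [306. 131.]
held axis-tcp [ 0.6 -1.4] rim-tcp z 35.3 slope [-0.002  0.012] foot-tcp z -6.7
TCP goal for seating: xy [ 416.7 -292.7] z 60.7
clk 13.15 tcp [ 428.7 -359.7  195.6] grip 59.3 F [ 0.3  0.4 -1.1]
 jaw yaw 0.29; turn rotvec(tool) deg [-0.04  0.29 -0.01]
 shift in present tool axes [-11.1  95.7  65.6]  in final axes [-11.4  95.6  65.6] tool z world [-0.01  1.    0.  ]
```

View pics/h2.png

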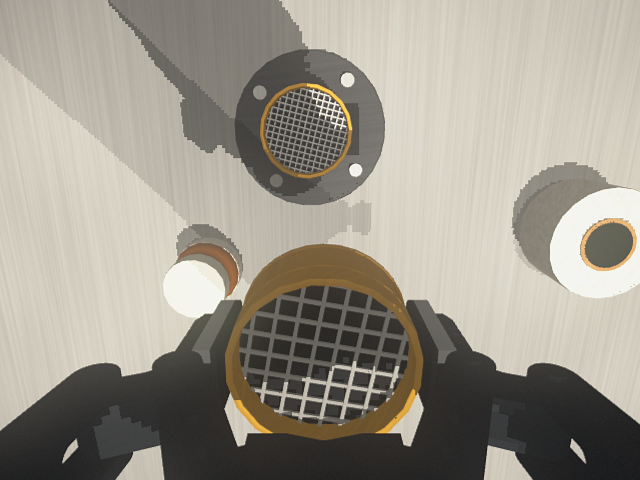

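```bash
python3 -m jog '0 0.3 0 -6 0 30 0; 0 0 0 -6 0 36 0; 0 0 0 0 30 0 0; 0 0 0 0 35 0 0; 0 0 0 0 30 0 0';python3 -m jog '0 0 0 0 15 0 0; 0 0 0 0 0 0 0; 0 0 0 0 0 0 0; 0 0 0 0 0 0 0; 0 0 0 0 0 0 0';  python3 - <<'E'
from look import *
go([.4169,-.2933,.061],0)
E
```

```text
clock: 13.57
tcp_pos: [0.4171, -0.2931, 0.1]
orientation: [-1.571, -0.003, -0.0]
contact_force: [0.6, -0.5, -1.8]
grip_width: 0.0595
clock: 13.98
tcp_pos: [0.4168, -0.2956, 0.0873]
orientation: [-1.572, 0.0, -0.004]
contact_force: [0.2, -0.0, -0.3]
grip_width: 0.0593
clk 13.98 tcp [ 416.8 -295.6   87.3] grip 59.3 F [ 0.2 -0.  -0.3]
 jaw yaw -0.15; turn rotvec(tool) deg [ 0.06 -0.15  0.14]
 shift in present tool axes [ 0.  26.3  2.3]  in final axes [ 0.1 26.3  2.3] tool z world [ 0.  1. -0.]
```

```bash
python3 -m jog '0 0 0 0 6 2 0; 0 0 0 0 6 0 0; 0 0 0 0 3 0 0; 0 0 0 0 0 0 0; 0 0 0 0 0 0 0'; python3 -m jog '0 0 0 0 3 0 0; 0 0 0 0 3 0 0; 0 0 0 0 2 0 0; 0 0 0 0 1 0 0; 0 0 0 0 0 0 0'; python3 - <<'E'
from look import *
go([.4169,-.2933,.061],0)
E
```

```text
clock: 14.4
tcp_pos: [0.4154, -0.2931, 0.0707]
orientation: [-1.571, 0.003, -0.002]
contact_force: [-0.3, 0.1, -1.3]
grip_width: 0.059
clock: 14.82
tcp_pos: [0.4155, -0.2931, 0.0618]
orientation: [-1.571, 0.003, -0.002]
contact_force: [0.5, -0.4, -1.6]
grip_width: 0.0592
clk 14.82 tcp [ 415.5 -293.1   61.8] grip 59.2 F [ 0.5 -0.4 -1.6]
 jaw yaw -0.18; turn rotvec(tool) deg [-0.01 -0.18 -0.02]
 shift in present tool axes [ 1.4  0.8 -0.2]  in final axes [ 1.4  0.8 -0.2] tool z world [0. 1. 0.]
```

```bash
python3 -m jog '0 0 0 1.3 1 0 0; 0 0 0 0 1 0 0; 0 0 0 0 0 0 0; 0 0 0 0 0 0 0; 0 0 0 0 0 0 0'; python3 - <<'E'
from look import *
go([.4169,-.2933,.061],0)
E
```

```text
clock: 15.23
tcp_pos: [0.4158, -0.2933, 0.0614]
orientation: [-1.569, 0.004, -0.003]
contact_force: [-9.3, 4.4, 23.9]
grip_width: 0.0592
clk 15.23 tcp [ 415.8 -293.3   61.4] grip 59.2 F [-9.3  4.4 23.9]
 jaw yaw -0.23; turn rotvec(tool) deg [-0.1  -0.23 -0.05]
 shift in present tool axes [ 1.1  0.4 -0. ]  in final axes [ 1.1  0.4 -0. ] tool z world [0. 1. 0.]
```

Contact at the expected height; release and check.

```bash
python3 -m jog '0 0 0 0 0 0 1; 0 0 0 0 0 0 1; 0 0 0 0 0 0 1; 0 0 0 0 0 0 1; 0 0 0 0 0 0 1'; python3 -m jog '0 0 0 0 -25 0 1; 0 0 0 0 -35 0 1; 0 0 0 0 -40 0 1; 0 0 0 0 -35 0 1; 0 0 0 0 0 0 1'; python3 -m jog '0 0 0 0 0 0 1; 0 0 0 0 0 0 1; 0 0 0 0 0 0 1; 0 0 0 0 0 0 1; 0 0 0 0 0 0 1'; cat >> look.py <<'E'
def flat(guess,ztop):
    o,f,C=wrist(); W=cloud(f,C); d=np.hypot(W[...,0]-guess[0],W[...,1]-guess[1])
    s=W[(abs(W[...,2]-ztop)<.006)&(d<.034)&(d>.026)]
    A=np.c_[s[:,:2]-np.array(guess),np.ones(len(s))]; print("rim plane slope,z",np.linalg.lstsq(A,s[:,2],rcond=None)[0].round(4))
E
python3 - <<'E'
from look import *
go([.4255,.2845,.25],0)
look("st2",(.417,-.294),.096)
flat((.417,-.294),.096)
E
```

```text
clock: 15.65
tcp_pos: [0.417, -0.2931, 0.0598]
orientation: [-1.571, 0.002, -0.002]
contact_force: [-0.5, 0.7, -0.0]
grip_width: 0.0853
clock: 16.07
tcp_pos: [0.42, -0.2957, 0.201]
orientation: [-1.575, -0.004, -0.011]
contact_force: [0.3, -0.7, 0.6]
grip_width: 0.0855
clock: 16.48
tcp_pos: [0.4163, -0.2929, 0.1939]
orientation: [-1.57, 0.004, -0.001]
contact_force: [0.1, -0.1, -0.5]
grip_width: 0.0853
clk 16.48 tcp [ 416.3 -292.9  193.9] grip 85.3 F [ 0.1 -0.1 -0.5]
 jaw yaw -0.18; turn rotvec(tool) deg [-0.03 -0.18 -0.13]
 shift in present tool axes [  7.3 -55.8 577.4]  in final axes [  9.2 -56.1 577.4] tool z world [0. 1. 0.]
st2 n 1562 zmed 0.0961 mid [ 416.4 -294.1] enc [ 416.3 -294.1] 30.0 circ [ 416.3 -293.8   29.6] circR [ 416.3 -293.8] px [323. 246.]
rim plane slope,z [-0.      0.014   0.0954]
```

View pics/st2.png

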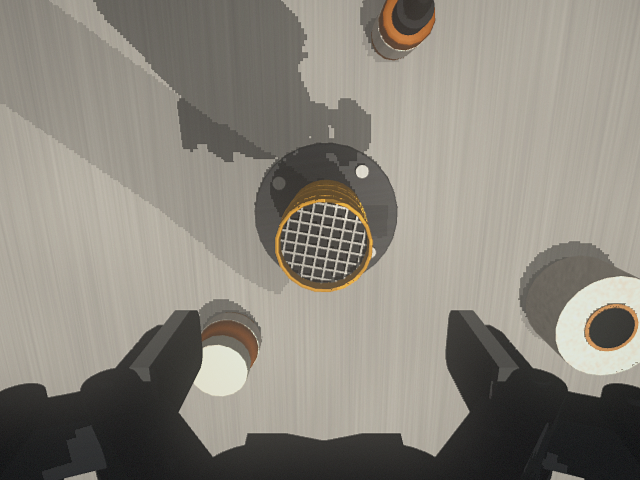

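Medium is seated at px (323,246): rim z = 96.1 mm, level. Now over to the deep sieve, arcing outward to keep within reach.

```bash
python3 -m jog '0 0 0 18 0 37 1; 0 0 0 18 0 37 1; 0 0 0 18 0 37 1; 0 0 0 18 0 37 1; 0 0 0 18 0 37 1'; python3 -m jog '0 0 0 0 0 40 1; 0 0 0 0 0 40 1; 0 0 0 0 0 40 1; 0 0 0 0 0 40 1; 0 0 0 0 0 40 1'; python3 -m jog '0 0 0 -16 0 36 1; 0 0 0 -16 0 36 1; 0 0 0 -16 0 36 1; 0 0 0 -16 0 36 1; 0 0 0 -16 0 36 1'; python3 -m jog '0 0 0 0 0 10 1; 0 0 0 0 0 0 1; 0 0 0 0 0 0 1; 0 0 0 0 0 0 1; 0 0 0 0 0 0 1'; python3 - <<'E'
from look import *
look("w_deep",(.4255,.2845),.056)
go([.4255,.2845,.018],0)
E
```

```text
clock: 17.0
tcp_pos: [0.5079, -0.1067, 0.1948]
orientation: [-1.571, 0.003, -0.003]
contact_force: [0.6, -0.1, -0.9]
grip_width: 0.0854
clock: 17.42
tcp_pos: [0.5077, 0.0934, 0.1947]
orientation: [-1.571, 0.003, -0.002]
contact_force: [0.8, -1.2, 0.4]
grip_width: 0.0853
clock: 17.83
tcp_pos: [0.4276, 0.2733, 0.1948]
orientation: [-1.571, 0.003, -0.002]
contact_force: [0.8, 0.3, -0.6]
grip_width: 0.0855
clock: 18.25
tcp_pos: [0.4294, 0.2799, 0.1948]
orientation: [-1.572, 0.005, -0.005]
contact_force: [0.6, -0.2, 0.4]
grip_width: 0.0853
w_deep n 1135 zmed 0.0562 mid [425.3 284.2] enc [425.4 284.1] 30.0 circ [425.4 284.3  29.5] circR [425.4 284.3] px [317. 221.]
clk 18.30 tcp [429.4 280.1 194.9] grip 85.7 F [ 1.  -0.3  0.1]
 jaw yaw -0.35; turn rotvec(tool) deg [ 0.03 -0.35 -0.  ]
 shift in present tool axes [ -3.9 176.9   4.5]  in final axes [ -3.9 176.9   4.4] tool z world [ 0.01  1.   -0.  ]
```

View pics/w_deep.png

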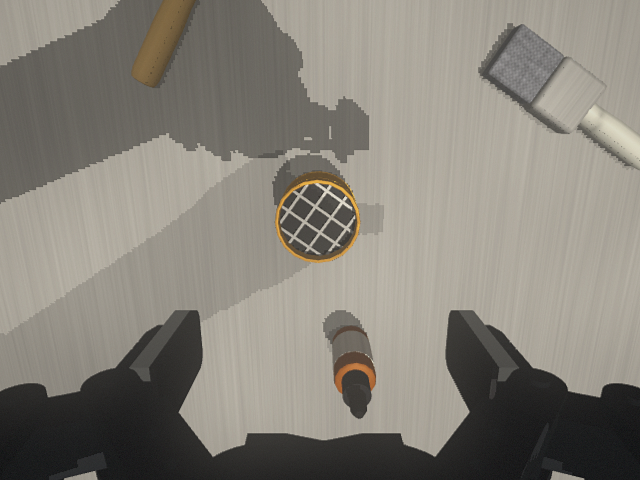

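```bash
python3 -m jog '0 -0.3 0 -4 32 4 1; 0 0 0 0 36 0 1; 0 0 0 0 36 0 1; 0 0 0 0 36 0 1; 0 0 0 0 20 0 1'; python3 -m jog '0 0 0 0 9 0 1; 0 0 0 0 6 0 1; 0 0 0 0 0 0 1; 0 0 0 0 0 0 1; 0 0 0 0 0 0 1'; python3 -c "
from h import *
go([.4254,.2842,.018],0)"
```

```text
clock: 18.72
tcp_pos: [0.4237, 0.2836, 0.0318]
orientation: [-1.574, 0.002, 0.002]
contact_force: [-0.3, -0.2, 0.2]
grip_width: 0.0857
clock: 19.13
tcp_pos: [0.4258, 0.2864, 0.0214]
orientation: [-1.569, -0.003, -0.0]
contact_force: [0.3, -0.2, 0.4]
grip_width: 0.0853
clk 19.13 tcp [425.8 286.4  21.4] grip 85.3 F [ 0.3 -0.2  0.4]
 jaw yaw 0.10; turn rotvec(tool) deg [-0.1   0.1   0.12]
 shift in present tool axes [-0.4  3.4 -2.2]  in final axes [-0.4  3.4 -2.2] tool z world [-0.  1.  0.]
```

```bash
python3 -m jog '0 0 0 0 3 -1.5 1; 0 0 0 0 0 0 1; 0 0 0 0 0 0 0; 0 0 0 0 0 0 0; 0 0 0 0 0 0 0' 45;python3 -m jog '0 0 0 0 0 0 0; 0 0 0 0 0 0 0; 0 0 0 0 0 0 0; 0 0 0 0 0 0 0; 0 0 0 0 0 0 0' ; python3 -c "
from h import *
go([.418,-.374,.25],0)"
```

```text
clock: 19.55
tcp_pos: [0.4249, 0.2845, 0.0176]
orientation: [-1.57, -0.002, 0.001]
contact_force: [-1.7, -1.8, 5.2]
grip_width: 0.0594
clock: 19.97
tcp_pos: [0.4249, 0.2845, 0.0176]
orientation: [-1.57, -0.002, 0.001]
contact_force: [-1.3, -1.4, 6.1]
grip_width: 0.0595
clk 19.97 tcp [424.9 284.5  17.6] grip 59.5 F [-1.3 -1.4  6.1]
 jaw yaw 0.12; turn rotvec(tool) deg [-0.03  0.12  0.01]
 shift in present tool axes [  -8.3 -232.8 -658.4]  in final axes [  -6.9 -232.4 -658.5] tool z world [-0.  1.  0.]
```

```bash
python3 -m jog '0 0 0 0 -15 0 0; 0 0 0 0 -35 0 0; 0 0 0 0 -40 0 0; 0 0 0 0 -40 0 0; 0 0 0 0 -40 0 0';  python3 -m jog '0 0 0 16 -10 -36 0; 0 0 0 16 -10 -36 0; 0 0 0 16 -10 -36 0; 0 0 0 16 -10 -36 0; 0 0 0 16 -10 -36 0';python3 -m jog '0 0 0 0 0 -40 0; 0 0 0 0 0 -40 0; 0 0 0 0 0 -40 0; 0 0 0 0 0 -40 0; 0 0 0 0 0 -40 0'; python3 -m jog '0 0 0 -14 0 -36 0; 0 0 0 -14 0 -36 0; 0 0 0 -14 0 -36 0; 0 0 0 -14 0 -36 0; 0 0 0 -14 0 -36 0';python3 -m jog '0 0 0 -9 0 -36 0; 0 0 0 -9 0 -36 0; 0 0 0 0 0 -26 0; 0 0 0 0 0 0 0; 0 0 0 0 0 0 0';python3 -m jog '0 0 0 0 0 0 0; 0 0 0 0 0 0 0; 0 0 0 0 0 0 0; 0 0 0 0 0 0 0; 0 0 0 0 0 0 0'; python3 - <<'E'
from look import *
look("st2b",(.4163,-.294),.096)
flat((.4165,-.294),.096)
held("h3",(416.4,-294.1),96,56)
go([.4163,-.2941,.14],0)
E
```

```text
clock: 20.38
tcp_pos: [0.4241, 0.2837, 0.1885]
orientation: [-1.572, -0.001, 0.002]
contact_force: [1.0, 1.3, -1.8]
grip_width: 0.0598
clock: 20.8
tcp_pos: [0.5051, 0.1027, 0.2375]
orientation: [-1.57, -0.002, 0.002]
contact_force: [1.6, -0.0, -1.3]
grip_width: 0.0589
clock: 21.22
tcp_pos: [0.5047, -0.0973, 0.2369]
orientation: [-1.57, -0.002, 0.002]
contact_force: [1.4, -0.2, -1.8]
grip_width: 0.0595
clock: 21.63
tcp_pos: [0.4346, -0.2769, 0.2368]
orientation: [-1.57, -0.002, 0.002]
contact_force: [0.6, 0.4, -1.6]
grip_width: 0.0591
clock: 22.05
tcp_pos: [0.417, -0.3749, 0.2366]
orientation: [-1.571, 0.002, -0.0]
contact_force: [-0.9, 0.9, -1.7]
grip_width: 0.0595
clock: 22.47
tcp_pos: [0.4185, -0.3729, 0.237]
orientation: [-1.57, -0.003, 0.003]
contact_force: [0.8, 0.5, -1.3]
grip_width: 0.0591
st2b n 1272 zmed 0.0962 mid [ 416.4 -294.1] enc [ 416.2 -294.1] 29.9 circ [ 416.3 -294.2   29.4] circR [ 416.3 -294.2] px [320. 110.]
rim plane slope,z [ 0.0019 -0.0065  0.0958]
held axis-tcp [ 1.1 -0.5] rim-tcp z 39.2 slope [0.    0.008] foot-tcp z -16.8
TCP goal for seating: xy [ 415.3 -293.6] z 104.8
clk 22.62 tcp [ 418.3 -373.4  237. ] grip 59.3 F [ 0.3  0.2 -2.1]
 jaw yaw 0.15; turn rotvec(tool) deg [-0.    0.15  0.01]
 shift in present tool axes [-1.8 97.  79.3]  in final axes [-2.  97.  79.3] tool z world [-0.  1.  0.]
```

View pics/h3.png

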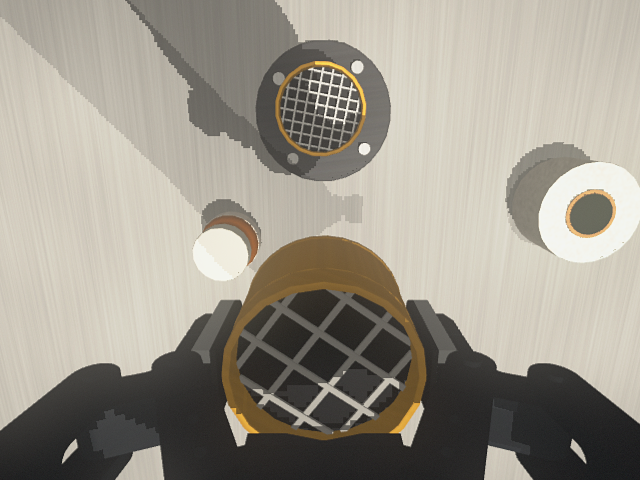

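```bash
python3 -m jog '0 0.1 0 -1.5 0 37 0; 0 0 0 -1.3 0 40 0; 0 0 0 0 30 3 0; 0 0 0 0 35 0 0; 0 0 0 0 30 0 0';python3 -m jog '0 0 0 0 12 0 0; 0 0 0 0 0 0 0; 0 0 0 0 0 0 0; 0 0 0 0 0 0 0; 0 0 0 0 0 0 0';  python3 - <<'E'
from look import *
go([.4155,-.2938,.105],0)
E
```

```text
clock: 23.03
tcp_pos: [0.4161, -0.2922, 0.1412]
orientation: [-1.571, -0.004, 0.001]
contact_force: [-0.0, 0.4, -2.2]
grip_width: 0.0593
clock: 23.45
tcp_pos: [0.4163, -0.2947, 0.1316]
orientation: [-1.572, -0.002, -0.002]
contact_force: [0.1, 0.5, -1.9]
grip_width: 0.0591
clk 23.45 tcp [ 416.3 -294.7  131.6] grip 59.1 F [ 0.1  0.5 -1.9]
 jaw yaw -0.00; turn rotvec(tool) deg [ 0.07 -0.    0.17]
 shift in present tool axes [-0.9 26.6  0.9]  in final axes [-0.8 26.6  0.9] tool z world [ 0.  1. -0.]
```

```bash
python3 -m jog '0 0 0 0 6 1 0; 0 0 0 0 6 0 0; 0 0 0 0 3 0 0; 0 0 0 0 0 0 0; 0 0 0 0 0 0 0'; python3 -m jog '0 0 0 0 3 0 0; 0 0 0 0 3 0 0; 0 0 0 0 2 0 0; 0 0 0 0 1 0 0; 0 0 0 0 0 0 0'; python3 - <<'E'
from look import *
go([.4155,-.2938,.105],0)
E
```

```text
clock: 23.87
tcp_pos: [0.415, -0.2926, 0.1147]
orientation: [-1.571, 0.0, 0.001]
contact_force: [1.0, 1.1, -2.4]
grip_width: 0.0591
clock: 24.28
tcp_pos: [0.4151, -0.2926, 0.1058]
orientation: [-1.571, 0.0, 0.001]
contact_force: [0.5, 0.7, -1.7]
grip_width: 0.0597
clk 24.28 tcp [ 415.1 -292.6  105.8] grip 59.7 F [ 0.5  0.7 -1.7]
 jaw yaw 0.02; turn rotvec(tool) deg [-0.02  0.02 -0.02]
 shift in present tool axes [ 0.4  0.8 -1.2]  in final axes [ 0.4  0.8 -1.2] tool z world [-0.  1.  0.]
```

```bash
python3 -m jog '0 0 0 0.3 1 -1 0; 0 0 0 0 1 0 0; 0 0 0 0 0 0 0; 0 0 0 0 0 0 0; 0 0 0 0 0 0 0'; python3 - <<'E'
from look import *
go([.4155,-.2938,.105],0)
E
```

```text
clock: 24.7
tcp_pos: [0.4154, -0.2933, 0.1054]
orientation: [-1.568, -0.0, 0.0]
contact_force: [-6.3, 5.5, 21.3]
grip_width: 0.0594
clk 24.70 tcp [ 415.4 -293.3  105.4] grip 59.4 F [-6.3  5.5 21.3]
 jaw yaw 0.02; turn rotvec(tool) deg [-0.14  0.02  0.01]
 shift in present tool axes [ 0.1  0.4 -0.5]  in final axes [ 0.1  0.4 -0.5] tool z world [-0.  1.  0.]
```

```bash
python3 -m jog '0 0 0 0 0 0 1; 0 0 0 0 0 0 1; 0 0 0 0 0 0 1; 0 0 0 0 0 0 1; 0 0 0 0 0 0 1'; python3 -m jog '0 0 0 0 -25 0 1; 0 0 0 0 -35 0 1; 0 0 0 0 -40 0 1; 0 0 0 0 -35 0 1; 0 0 0 0 0 0 1'; python3 -m jog '0 0 0 0 0 0 1; 0 0 0 0 0 0 1; 0 0 0 0 0 0 1; 0 0 0 0 0 0 1; 0 0 0 0 0 0 1'; python3 - <<'E'
from look import *
go([.496,.019,.22],0)
look("st3",(.4155,-.294),.144)
flat((.4155,-.294),.144)
E
```

```text
clock: 25.12
tcp_pos: [0.4156, -0.2937, 0.1038]
orientation: [-1.571, -0.0, 0.001]
contact_force: [0.4, 0.9, -0.7]
grip_width: 0.0853
clock: 25.53
tcp_pos: [0.4184, -0.2963, 0.2451]
orientation: [-1.575, -0.007, -0.008]
contact_force: [0.9, -0.4, -0.2]
grip_width: 0.0854
clock: 25.95
tcp_pos: [0.4149, -0.2934, 0.2379]
orientation: [-1.57, 0.002, 0.002]
contact_force: [-0.4, -0.2, -0.5]
grip_width: 0.0853
clk 25.95 tcp [ 414.9 -293.4  237.9] grip 85.3 F [-0.4 -0.2 -0.5]
 jaw yaw 0.02; turn rotvec(tool) deg [-0.03  0.02 -0.13]
 shift in present tool axes [ 81.2  17.9 312.3]  in final axes [ 81.1  17.9 312.4] tool z world [-0.  1.  0.]
st3 n 1612 zmed 0.1441 mid [ 415.8 -293.4] enc [ 415.9 -293.6] 30.0 circ [ 415.8 -293.3   29.6] circR [ 415.8 -293.3] px [325. 246.]
rim plane slope,z [0.0011 0.0157 0.1434]
```

View pics/st3.png

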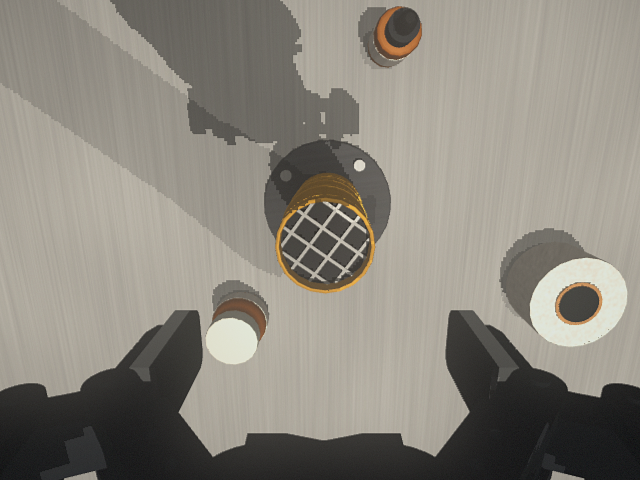

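Deep is seated (rim 144.1 mm, px (325,246)). Lid next.

```bash
python3 -m jog '0 0 0 10 0 38 1; 0 0 0 10 0 38 1; 0 0 0 10 0 38 1; 0 0 0 10 0 38 1; 0 0 0 10 0 38 1'; python3 -m jog '0 0 0 10 20 38 1; 0 0 0 10 20 38 1; 0 0 0 10 15 38 1; 0 0 0 1 0 8 1; 0 0 0 0 0 0 1'; python3 -m jog '0 0 0 0 0 0 1; 0 0 0 0 0 0 1; 0 0 0 0 0 0 1; 0 0 0 0 0 0 1; 0 0 0 0 0 0 1'; python3 - <<'E'
from look import *
o,f,C=wrist(); W=cloud(f,C); cv2.imwrite("pics/w_lid.png",f["color"][:,:,::-1])
d=np.hypot(W[...,0]-.496,W[...,1]-.019)
for z0,nm in((.044,"knob"),(.012,"disc")):
    m=(abs(W[...,2]-z0)<.004)&(d<.045); s=W[m]
    e=cv2.minEnclosingCircle(s[:,:2].astype(np.float32)*1000); print(nm,len(s),np.median(s[:,2]),e,(s.max(0)+s.min(0))*500, project(f,[e[0][0]/1e3,e[0][1]/1e3,z0],C))
go([.496,.019,.018],0)
E
```

```text
clock: 26.47
tcp_pos: [0.4655, -0.102, 0.2389]
orientation: [-1.571, 0.0, -0.0]
contact_force: [0.3, -0.5, -0.8]
grip_width: 0.0853
clock: 26.88
tcp_pos: [0.495, 0.0174, 0.185]
orientation: [-1.571, -0.003, 0.007]
contact_force: [-0.4, -0.8, 0.0]
grip_width: 0.0857
clock: 27.3
tcp_pos: [0.4953, 0.0128, 0.1867]
orientation: [-1.571, 0.001, -0.002]
contact_force: [0.3, -0.3, -0.1]
grip_width: 0.0854
knob 716 0.044426278104536365 ((493.7650451660156, 18.397890090942383), 10.883259773254395) [493.97773817  18.44618221  43.42924581] [320.70310435 218.72810993]
disc 3696 0.01250054710757198 ((493.8543395996094, 18.321317672729492), 30.021886825561523) [493.75317543  18.42527584  12.00472582] [321.09798176 209.77698332]
clk 27.35 tcp [495.2  13.  186.6] grip 85.6 F [ 0.2  0.4 -0.4]
 jaw yaw -0.06; turn rotvec(tool) deg [-0.01 -0.06  0.03]
 shift in present tool axes [  0.7 168.6   5.9]  in final axes [  0.8 168.6   6. ] tool z world [0. 1. 0.]
```

View pics/w_lid.png

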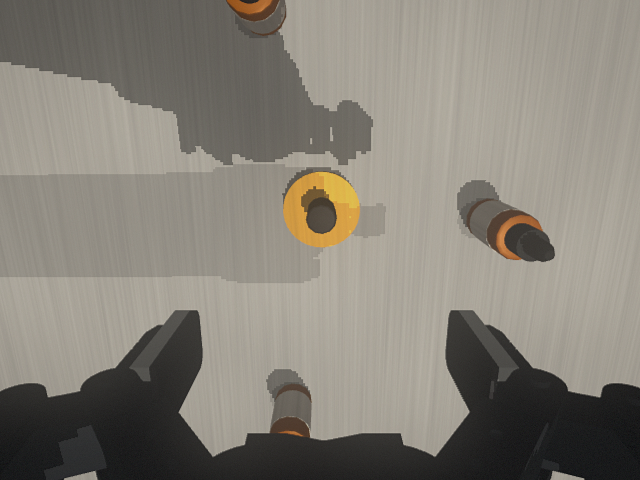

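```bash
python3 -m jog '0 0 0 -1.4 32 5.4 1; 0 0 0 0 36 0 1; 0 0 0 0 36 0 1; 0 0 0 0 30 0 1; 0 0 0 0 15 0 1'; python3 -m jog '0 0 0 0 9 0 1; 0 0 0 0 4 0 1; 0 0 0 0 0 0 1; 0 0 0 0 0 0 1; 0 0 0 0 0 0 1'; python3 -c "
from h import *
go([.4938,.0184,.019],0)"
```

```text
clock: 27.77
tcp_pos: [0.4918, 0.0188, 0.0342]
orientation: [-1.572, 0.003, 0.003]
contact_force: [-0.5, 0.2, 0.1]
grip_width: 0.0852
clock: 28.18
tcp_pos: [0.4948, 0.0193, 0.0255]
orientation: [-1.57, -0.002, -0.002]
contact_force: [0.1, 0.1, 0.7]
grip_width: 0.0857
clk 28.18 tcp [494.8  19.3  25.5] grip 85.7 F [0.1 0.1 0.7]
 jaw yaw 0.02; turn rotvec(tool) deg [-0.03  0.02  0.13]
 shift in present tool axes [-1.1  6.5 -0.9]  in final axes [-1.   6.5 -0.9] tool z world [-0.  1.  0.]
```

```bash
python3 -m jog '0 0 0 -0.5 4 -0.7 1; 0 0 0 0 2 0 1; 0 0 0 0 0 0 0; 0 0 0 0 0 0 0; 0 0 0 0 0 0 0' 40;python3 -m jog '0 0 0 0 0 0 0; 0 0 0 0 0 0 0; 0 0 0 0 0 0 0; 0 0 0 0 0 0 0; 0 0 0 0 0 0 0' ; python3 -m jog '0 0 0 0 0 0 0; 0 0 0 0 0 0 0; 0 0 0 0 0 0 0; 0 0 0 0 0 0 0; 0 0 0 0 0 0 0' ;python3 -c "
from h import *
go([.418,-.374,.25],0)"
```

```text
clock: 28.6
tcp_pos: [0.4933, 0.0185, 0.0184]
orientation: [-1.571, -0.0, 0.0]
contact_force: [0.2, -1.4, -0.2]
grip_width: 0.052
clock: 29.02
tcp_pos: [0.4934, 0.0185, 0.0185]
orientation: [-1.571, -0.0, 0.0]
contact_force: [-1.0, 0.9, 3.2]
grip_width: 0.0206
clock: 29.43
tcp_pos: [0.4934, 0.0185, 0.0185]
orientation: [-1.571, -0.0, 0.0]
contact_force: [-0.6, 0.7, 5.7]
grip_width: 0.0208
clk 29.43 tcp [493.4  18.5  18.5] grip 20.8 F [-0.6  0.7  5.7]
 jaw yaw 0.02; turn rotvec(tool) deg [-0.01  0.02  0.01]
 shift in present tool axes [ -75.5 -231.6 -392.5]  in final axes [ -75.4 -231.5 -392.5] tool z world [-0.  1.  0.]
```

```bash
python3 -m jog '0 0 0 0 -15 0 0; 0 0 0 0 -35 0 0; 0 0 0 0 -40 0 0; 0 0 0 0 -40 0 0; 0 0 0 0 -40 0 0';  python3 -m jog '0 0 0 0 -14 -36 0; 0 0 0 0 -14 -36 0; 0 0 0 0 -14 -36 0; 0 0 0 0 -14 -36 0; 0 0 0 -10 -6 -36 0';python3 -m jog '0 0 0 -12 0 -38 0; 0 0 0 -14 0 -38 0; 0 0 0 -14 0 -38 0; 0 0 0 -14 0 -38 0; 0 0 0 -12 0 -36 0'; python3 -m jog '0 0 0 0 0 -24 0; 0 0 0 0 0 0 0; 0 0 0 0 0 0 0; 0 0 0 0 0 0 0; 0 0 0 0 0 0 0';python3 -m jog '0 0 0 0 0 0 0; 0 0 0 0 0 0 0; 0 0 0 0 0 0 0; 0 0 0 0 0 0 0; 0 0 0 0 0 0 0'; python3 - <<'E'
from look import *
look("st3b",(.4155,-.294),.144)
flat((.4155,-.294),.144)
o,f,C=wrist(); W=cloud(f,C); cv2.imwrite("pics/h4.png",f["color"][:,:,::-1])
hsv=cv2.cvtColor(f["color"],cv2.COLOR_RGB2HSV); t=o["tcp_pos"]
d=np.hypot(W[...,0]-t[0],W[...,1]-t[1])
m=(hsv[...,1]>110)&(hsv[...,0]<30)&(d<.045)&(abs(W[...,2]-t[2]+.0065)<.005)
s=W[m]; zm=np.median(s[:,2]); print("disc n",len(s),"z-tcp",(zm-t[2])*1000)
ct=max(cv2.findContours(m.astype(np.uint8),0,1)[0],key=cv2.contourArea)[:,0]
p=np.array([ray(f,u,v,zm,C)[:2] for u,v in ct]); p=p[abs(np.hypot(*(p-t[:2]).T)-.03)<.004]
print("disc offset from tcp",(circ(p,.03)[:2]-t[:2])*1000,"free",circ(p)*1000-np.r_[t[:2]*1000,0])
A=np.c_[s[:,:2]-t[:2],np.ones(len(s))]; print("slope",np.linalg.lstsq(A,s[:,2],rcond=None)[0])
go([.4158,-.2935,.1545],0)
E
```

```text
clock: 29.85
tcp_pos: [0.4925, 0.0182, 0.1895]
orientation: [-1.572, 0.001, 0.001]
contact_force: [1.6, 0.7, -0.9]
grip_width: 0.0203
clock: 30.27
tcp_pos: [0.485, -0.163, 0.2521]
orientation: [-1.571, -0.004, -0.002]
contact_force: [1.8, -0.6, -0.2]
grip_width: 0.0208
clock: 30.68
tcp_pos: [0.4158, -0.3513, 0.25]
orientation: [-1.571, 0.0, 0.0]
contact_force: [1.1, 0.6, 0.3]
grip_width: 0.0206
clock: 31.1
tcp_pos: [0.4179, -0.372, 0.2498]
orientation: [-1.57, -0.002, 0.002]
contact_force: [-0.3, 0.4, -1.0]
grip_width: 0.0208
clock: 31.52
tcp_pos: [0.4176, -0.3732, 0.2503]
orientation: [-1.571, -0.001, 0.001]
contact_force: [0.1, -0.8, 0.2]
grip_width: 0.0207
st3b n 1680 zmed 0.1442 mid [ 415.7 -293.7] enc [ 415.9 -293.7] 30.0 circ [ 415.8 -293.7   29.4] circR [ 415.8 -293.7] px [320. 107.]
rim plane slope,z [ 0.0013 -0.0051  0.1438]
disc n 7371 z-tcp -6.0236628540070445
disc offset from tcp [ 0.58020865 -0.2001984 ] free [ 0.6008568   0.72794552 29.22627349]
slope [-0.00127099 -0.00295222  0.24434707]
clk 31.67 tcp [ 417.5 -373.5  250.3] grip 20.6 F [ 0.6  1.2 -0.4]
 jaw yaw 0.02; turn rotvec(tool) deg [-0.    0.02  0.  ]
 shift in present tool axes [-1.6 95.8 80. ]  in final axes [-1.7 95.8 80. ] tool z world [-0.  1.  0.]
```

View pics/h4.png

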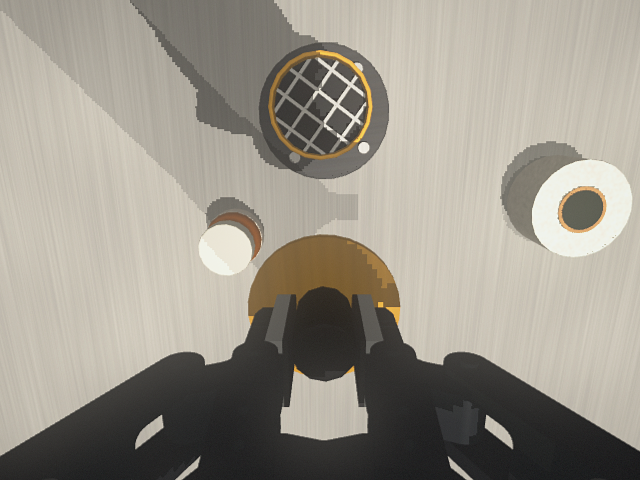

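```bash
python3 -m jog '0 0 0 -1.2 0 37 0; 0 0 0 -1 0 40 0; 0 0 0 0 20 3 0; 0 0 0 0 25 0 0; 0 0 0 0 20 0 0';python3 -m jog '0 0 0 0 7 0 0; 0 0 0 0 0 0 0; 0 0 0 0 0 0 0; 0 0 0 0 0 0 0; 0 0 0 0 0 0 0';  python3 - <<'E'
from look import *
go([.4153,-.2936,.1545],0)
E
```

```text
clock: 32.08
tcp_pos: [0.4158, -0.2922, 0.1846]
orientation: [-1.57, -0.003, 0.001]
contact_force: [-0.1, -0.1, -0.7]
grip_width: 0.0206
clock: 32.5
tcp_pos: [0.4159, -0.2943, 0.1794]
orientation: [-1.572, -0.001, -0.002]
contact_force: [-0.4, 0.4, -0.6]
grip_width: 0.0208
clk 32.50 tcp [ 415.9 -294.3  179.4] grip 20.8 F [-0.4  0.4 -0.6]
 jaw yaw -0.01; turn rotvec(tool) deg [ 0.05 -0.01  0.11]
 shift in present tool axes [-0.6 24.9  0.7]  in final axes [-0.6 24.9  0.7] tool z world [ 0.  1. -0.]
```

```bash
python3 -m jog '0 0 0 0 6 0.5 0; 0 0 0 0 5 0 0; 0 0 0 0 3 0 0; 0 0 0 0 0 0 0; 0 0 0 0 0 0 0'; python3 -m jog '0 0 0 0 3 0 0; 0 0 0 0 3 0 0; 0 0 0 0 2 0 0; 0 0 0 0 0 0 0; 0 0 0 0 0 0 0'; python3 - <<'E'
from look import *
go([.4153,-.2936,.1545],0)
E
```

```text
clock: 32.92
tcp_pos: [0.415, -0.293, 0.164]
orientation: [-1.571, 0.0, 0.001]
contact_force: [0.1, -0.1, -0.6]
grip_width: 0.0208
clock: 33.33
tcp_pos: [0.4151, -0.293, 0.1561]
orientation: [-1.571, -0.0, 0.001]
contact_force: [-0.5, -0.3, -1.5]
grip_width: 0.0206
clk 33.33 tcp [ 415.1 -293.   156.1] grip 20.6 F [-0.5 -0.3 -1.5]
 jaw yaw 0.02; turn rotvec(tool) deg [-0.01  0.02 -0.02]
 shift in present tool axes [ 0.2  1.6 -0.6]  in final axes [ 0.2  1.6 -0.6] tool z world [-0.  1.  0.]
```

```bash
python3 -m jog '0 0 0 0 1 -0.3 0; 0 0 0 0 1 0 0; 0 0 0 0 0.6 0 0; 0 0 0 0 0 0 0; 0 0 0 0 0 0 0'; python3 - <<'E'
from look import *
go([.4153,-.2936,.1545],0)
E
```

```text
clock: 33.75
tcp_pos: [0.4155, -0.2936, 0.1544]
orientation: [-1.571, -0.001, -0.001]
contact_force: [-1.4, 1.7, 6.2]
grip_width: 0.0208
clk 33.75 tcp [ 415.5 -293.6  154.4] grip 20.8 F [-1.4  1.7  6.2]
 jaw yaw 0.01; turn rotvec(tool) deg [-0.    0.01  0.05]
 shift in present tool axes [-0.2 -0.1  0. ]  in final axes [-0.2 -0.1  0. ] tool z world [-0.  1.  0.]
```

```bash
python3 -m jog '0 0 0 0 0 0 1; 0 0 0 0 0 0 1; 0 0 0 0 0 0 1; 0 0 0 0 0 0 1; 0 0 0 0 0 0 1'; python3 -m jog '0 0 0 0 0 0 1; 0 0 0 0 -20 0 1; 0 0 0 0 -35 0 1; 0 0 0 0 -35 0 1; 0 0 0 0 -20 0 1'; python3 -m jog '0 0 0 15 0 25 1; 0 0 0 20 0 30 1; 0 0 0 20 0 30 1; 0 0 0 20 0 30 1; 0 0 0 20 0 30 1'; python3 -m jog '0 0 0 0 0 0 1; 0 0 0 0 0 0 1; 0 0 0 0 0 0 1; 0 0 0 0 0 0 1; 0 0 0 0 0 0 1'; python3 - <<'E'
from look import *
go([.4153,-.2936,.25],0)
for n in("scene","top"):
    f=imaging.grab_frame(n); W=cloud(f); cv2.imwrite(f"pics/{n}9.png",f["color"][:,:,::-1])
    d=np.hypot(W[...,0]-.416,W[...,1]+.294)
    for z0,nm in((.18,"knob"),(.148,"disc")):
        s=W[(abs(W[...,2]-z0)<.005)&(d<.04)]
        if len(s)>5: 
            A=np.c_[s[:,:2]-s[:,:2].mean(0),np.ones(len(s))]
            print(n,nm,len(s),np.median(s,0).round(4),cv2.minEnclosingCircle(s[:,:2].astype(np.float32)*1000),"slope",np.linalg.lstsq(A,s[:,2],rcond=None)[0].round(3))
    for k,(x,y) in dict(b0=(.468,-.159),b1=(.453,.161),b2=(.6245,.0115)).items():
        s=W[(W[...,2]>.06)&(W[...,2]<.12)&(np.hypot(W[...,0]-x,W[...,1]-y)<.04)]
        if len(s):print(n,k,((s.max(0)+s.min(0))/2).round(4)[:2],s[:,2].max().round(3))
E
```

```text
clock: 34.17
tcp_pos: [0.4152, -0.2932, 0.1536]
orientation: [-1.571, -0.0, 0.001]
contact_force: [-0.8, 0.3, 0.2]
grip_width: 0.0793
clock: 34.58
tcp_pos: [0.4158, -0.2944, 0.2668]
orientation: [-1.572, -0.002, -0.003]
contact_force: [0.4, -0.1, 0.6]
grip_width: 0.0857
clock: 35.0
tcp_pos: [0.5108, -0.1467, 0.2639]
orientation: [-1.57, -0.001, -0.0]
contact_force: [0.8, -0.4, 0.5]
grip_width: 0.0856
clock: 35.42
tcp_pos: [0.5094, -0.1497, 0.2638]
orientation: [-1.571, 0.002, -0.002]
contact_force: [-0.1, 0.1, 0.3]
grip_width: 0.0853
clk 35.42 tcp [ 509.4 -149.7  263.8] grip 85.3 F [-0.1  0.1  0.3]
 jaw yaw -0.13; turn rotvec(tool) deg [ 0.   -0.13 -0.  ]
 shift in present tool axes [ -93.8   13.8 -144.1]  in final axes [ -94.1   13.8 -143.9] tool z world [ 0.  1. -0.]
scene knob 101 [ 0.4195 -0.2933  0.1793] ((417.0919494628906, -293.57110595703125), 12.136868476867676) slope [-0.068 -0.022  0.179]
scene disc 522 [ 0.4245 -0.2904  0.1475] ((416.1665954589844, -292.7425842285156), 31.271696090698242) slope [-0.02  -0.005  0.147]
scene b0 [ 0.4714 -0.1604] 0.102
scene b1 [0.4548 0.1595] 0.102
scene b2 [0.6293 0.0092] 0.1
top b0 [ 0.4675 -0.1588] 0.105
top b1 [0.4528 0.1614] 0.104
top b2 [0.6242 0.0116] 0.105
```

View pics/scene9.png

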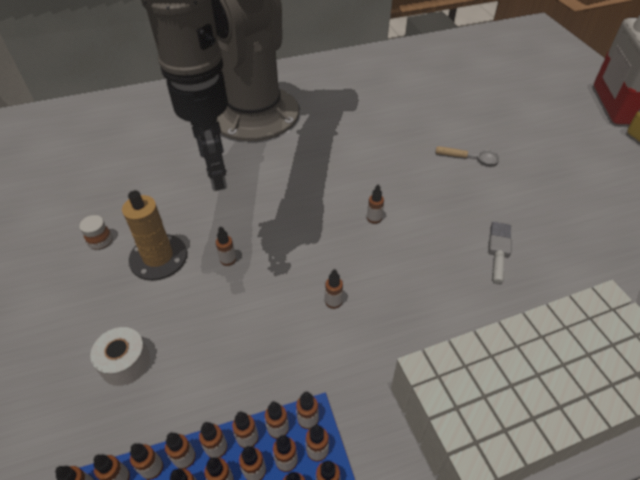

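View pics/top9.png

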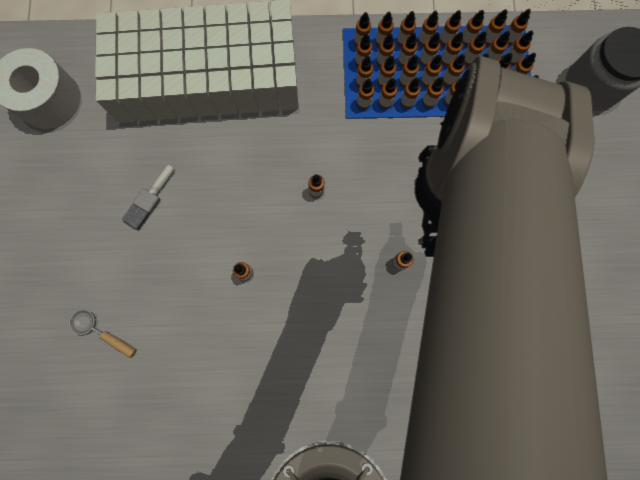

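The scene view shows the closed stack upright, with its knob at (136,200) and foot at (158,256). The bottles at (226,245), (376,203) and (334,288) have not moved. In the top view the arm hides the stack. The robot is clear, so I hand in.

```bash
python3 -c "
from bench import r
print(r.get_obs()['clock']); print(r.hand_in())"
```

```text
35.5167
the job is handed in; nothing more can be done
None
```

The stack is complete: shallow, medium and deep sieves on the pan in that order, closed with the lid, and handed in at 35.5 s of the 128 s allowed.

- **Seating:** after each release, the wrist camera put the sieve rims at z = 62.1, 96.1 and 144.1 mm, against 62, 96 and 144 expected. The lid disc read 147.5 mm in the scene view, against 148 expected.
- **Position and tilt:** the rim centres drifted at most about 2 mm from the pan's axis. The medium and deep rims were level within about 1°, which is the measuring error. I fitted no tilt on the seated shallow sieve. The scene view gave the lid disc a slope of 0.02 (about 1°), which I put down to noise in that view.
- **Forces:** the highest reading, taken at the end of each call, was about 26 N, when pressing a sieve home.
- **Bottles:** all three are standing within about 1 mm of where they were, in both fixed views.
- **Not confirmed:** the arm hid the stack from the top camera at the end, so the finished lid was checked only in the scene view. The scene and top cameras disagree by 2–5 mm on the bottles' absolute positions, but each camera agrees with its own earlier reading.

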